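# Lock the silver chest: hasp over staple, pin through the eye

## Task

Lock the silver chest for the evening: swing its hasp down over the brass staple until it lies fully home on the sloping front, then take the red-handled pin from its wooden stand and drop it down through the staple's eye, slantwise along the slope, until its collar sits on the staple. Let go of everything, and leave the glasses and the pepper mill standing where they are.

Things in the scene. Friction and masses are not known exactly. Their poses are not given: they have to be found in the camera images.
- chest: Dark wooden cutlery chest, fixed: 260 wide (its y), 207 deep at the foot, 150 tall. Origin: on the table, mid-width; z up. Flat top from x = -100 to x = +20; from that top edge (x = 20, z = 150) the front slopes down and outwards to (x = 107, z = 0), 30 deg from vertical, facing the chest's +x (away from the robot). On this slope are the hasp and, 68 down the slope from the edge, the staple.
- hasp_hinge (a point): Middle of the hasp's hinge line, which runs along the chest's y, 8 down the slope from the top edge and 6 out from the face.
- hasp (a joint): Hasp angle in rad: 0 = fully home on the sloping front (a stop), grows as it swings up and out; 2.5 = other stop, standing upright. At angle q the hasp points (q - 1.047) rad above the chest's +x direction. Stiff hinge (0.1 N m): it stays where it is left; about 2 N at its bar moves it.
- hasp_bar (a point): Middle of the steel cross-bar at the hasp's free end, 100 from the hinge: round, 10 thick, lying along the chest's y, ends 65 to either side. The hasp plate is 46 wide, 4 thick, with a 26 x 28 slot that passes over the staple; only the bar reaches out past the plate (23 to 65 mm from the middle), so it can be pushed there, clear of the staple. Home, the bar's centre stands 8 off the sloping face.
- staple: Brass staple standing out of the slope. Origin: centre of its square eye, 26 out from the face (20 above the closed hasp). z: the eye's axis, up along the slope (30 deg from vertical, leaning back to the robot's side of the chest); x: straight out of the face; y: along the chest's width. Eye 12 x 12 clear and 12 long (z -6 to +6); outside 22 x 22.
- pin: Retaining pin, 60 g. Origin: centre of the underside of its collar; z along the pin to its red handle. Steel shank 8 thick, 55 long below the collar, the last 12 tapering to 3; collar 22 wide, 5 thick (z 0 to 5); red round handle 14 thick, 45 long (z 5 to 50). It starts upright in the stand, collar on the block. Seated, its origin is at z = +6 of the staple.
- stand: Wooden block, fixed, 50 x 50 x 62 tall, with an upright 11 mm hole in the middle. Origin: centre of its underside.
- mill: Bystander: light wooden pepper mill, 52 mm across, 135 mm tall. Origin: centre of its underside. Leave alone.
- wineglass: Bystander: stemmed wine glass, foot and bowl 74 mm across, 195 mm tall. Origin: centre of its underside. Leave alone.
- tumbler: Bystander: glass tumbler, 72 mm across, 85 mm tall. Origin: centre of its underside. Leave alone.

How it is judged:
On the way, in this order (a step that is already met when the one before it is completed fails the run):
1. the hasp is swung fully home over the staple (value of joint hasp below 0.08 rad), for 0.2 s.
2. with the hasp home, the pin is through the staple's eye down to its collar (value of joint hasp below 0.08 rad and z of pin in the frame of staple between 0.002 and 0.011 m and distance between pin and staple below 0.013 m and angle between the z axis of pin and the z axis of staple, either way round below 0.3 rad), for 0.2 s.
At the end, for the whole second after the job is handed in: The hasp is home (within 0.08 rad of its stop); the pin is through the staple's eye with its collar within 5 mm of the staple, in line with the eye to 0.3 rad, its collar centre within 13 mm of the eye's centre, at rest (all of step 2 and linear speed of pin below 0.02 m/s); the robot touches nothing.
It fails at once if the wineglass or tumbler is shifted more than 30 mm or tipped over (distance of any of wineglass, tumbler from where it was at the start of the episode above 0.03 m or angle between any of wineglass, tumbler's own z axis and vertical above 0.4 rad).
It fails at once if the mill is shifted more than 30 mm or tipped over (distance of mill from where it was at the start of the episode above 0.03 m or angle between mill's own z axis and vertical above 0.4 rad).
It also fails if it takes over 67 s, if anything falls off the work surface, if the arm or the gripper's body presses on something with over 40 N, if the wrist force passes 120 N, or if a joint passes its speed limit or range.

## Robot

A 6-joint arm with a two-finger parallel gripper is mounted at the origin on the work surface. World frame = base frame: x ahead of the robot, y to its left, z up, the work surface at z = 0. Lengths are in m, angles in rad, forces in N, time in s.
With the tool pointing down it reaches from about 0.225 to 0.875 m from the base axis. Payload 3.4 kg.
Tool frame: the origin (TCP) lies between the finger pads; the fingertips stand 8 mm ahead of it and the grasp point (between the pads) lies 11 mm behind it; z points along the fingers, y is the line along which they close (so a half turn about z gives the same grasp; the last joint's range is limited). The gripper opens to 85 mm and grips with 20 to 120 N. Pads are 22 mm wide; open, the fingers measure 114 mm over their backs; the gripper's body (76 mm by 85 mm) begins 54 mm behind the grasp point. The pads swing forward as they close: fully open they stand 13 mm farther back than shut.
Start: joints at [0.985, 0.276, 1.505, -0, 1.361, -0.121], TCP at [0.258, 0.514, 0.2] pointing down, gripper open.
Joint ranges: [-2.89, 2.89], [-0.75, 2.08], [0.22, 2.7], [-1.18, 4.32], [0.11, 2.71], [-2.7, 2.7]. Speed limits (rad/s): [2.57, 2.57, 3.14, 3.14, 3.14, 3.14].

## Interface

Orientations are given as a unit quaternion [w, x, y, z].
In Python, from rig import manip gives the robot as it stands.
- The arm moves only by the tool move_arm, never from a script. Its argument "deltas" is a list that holds one entry, the list of rows, each a list of 5 numbers: the shift along the tool's x, y, z normalised to -1 to 1, where 1 is 80 cm, then the turn about the tool's z normalised to -1 to 1, where 1 is 120 degrees, then the closure, from -1 (fully open) to 1 (shut). In form: [[[tx, ty, tz, twist, grip], ...]]. A call has 1 to 12 rows; each row is the pose to reach, as a shift and turn from the pose commanded when the call began, along the tool's axes at that moment; what a row does not reach only later rows make up. A row lasts 1/10 s, in which the tool goes at most 50 mm and 8.59 degrees, less where a joint would pass 70% of its speed; a pose out of reach is approached as far as the arm can. A call with a number of a shift or a turn outside -1 to 1 is refused whole. A call with a gripper value outside its range is refused whole. The fingers move at their own pace and stop on an object; "squeeze" is the grip in N (left out, the last holds). Time passes only in rows, so rows that repeat a pose let the fingers close. It gives the time, the measured TCP pose, the force, the opening and the grip force at its end, in the units of the state.
- manip.get_state(): the state, without advancing time (a new reading comes with each control period).
- manip.get_image(name): name is "scene" or "top"; returns the picture (420x560x3 uint8, red, green, blue); there is no depth.
- manip.camera_params(name): a dict with "fx", "fy", "cx", "cy" (pixels), "R" (3x3) and "t" (3): a world point X has camera coordinates R X + t. Camera axes: x right, y down, z forward; pixel columns grow to the right and rows downward; lengths in m; the calibration is good to about 2 mm. A picture is of the moment at which its call begins. camera_params takes no time and is no camera call.
- manip.sign_off(): hands the job in; it is judged then, once.
The state is a dict: "clock": time; "qpos": joint angles; "qd": joint speeds; "effort": joint torques, N m; "position": TCP position; "ee_rot": TCP orientation; "contact_force": force on the tool from outside, world axes, zero at the start; "moment": the same for the moment, N m; "width": finger opening in m; "gripper_force": force on a finger pad.
Only numpy, scipy, OpenCV 4.12 (cv2) and the standard library are available. Lean on these libraries where they do the work, as an engineer would, in place of code of your own. Each camera call takes 0.05 s, during which the arm holds its last target. There are 200 camera calls.

## Working session

There is one attempt and no reset: what is moved stays moved. The work goes in short steps, Python scripts to look and compute and a tool call to move; the robot and the scene stay as the last step left them, time stands still between calls to the robot, and variables do not carry over. Pictures are saved under pics/ and viewed, at most 10 in all, crops included, and the job is handed in when it is done.

Besides the shell and the picture viewer there is one more tool, called after "Request:" as a command line: name --argument value ..., lists and objects as JSON in quotes. move_arm: Moves the arm, as the interface text tells. Scaled input: -1 to 1 covers 80 cm each way for a shift and 120 degrees each way for a turn. Its arguments: {"type":"object","properties":{"deltas":{"type":"array","items":{"type":"array","items":{"type":"array","items":{"type":"number","minimum":-1,"maximum":1}}}},"squeeze":{"type":"number"}},"required":["deltas"]}

```bash
ls; mkdir -p pics; python3 - <<'E'
from rig import manip
import cv2,numpy as np
for n in("scene","top"):
    im=manip.get_image(n); cv2.imwrite(f"pics/{n}0.png",im[:,:,::-1])
    p=manip.camera_params(n); print(n,{k:np.round(v,4).tolist() for k,v in p.items()})
s=manip.get_state();print({k:np.round(v,4).tolist() for k,v in s.items()})
E
```

```text
pics
scene {'fx': 509.4559, 'fy': 509.4559, 'cx': 272.4805, 'cy': 209.8224, 'R': [[-0.409, 0.9125, -0.0054], [0.5579, 0.2454, -0.7928], [-0.7221, -0.3273, -0.6095]], 't': [0.2389, -0.2331, 1.7295]}
top {'fx': 509.6185, 'fy': 509.6185, 'cx': 275.2126, 'cy': 205.0665, 'R': [[0.0259, -0.9996, -0.0109], [-0.9951, -0.0248, -0.0954], [0.0951, 0.0133, -0.9954]], 't': [0.0003, 0.5755, 1.2981]}
{'clock': 0.1, 'qpos': [0.985, 0.2765, 1.506, 0.0, 1.3607, -0.121], 'qd': [-0.0009, -0.0002, -0.0035, -0.0022, 0.0002, 0.0003], 'effort': [0.003, -41.7702, -24.6405, 0.0001, 0.0058, 0.0], 'position': [0.2575, 0.5136, 0.199], 'ee_rot': [-0.0003, 0.2303, 0.9731, -0.0008], 'contact_force': [0.6828, -0.7696, 0.8607], 'moment': [-0.0153, -0.0319, -0.0199], 'gripper_force': 0.0, 'width': 0.085}
```

View pics/scene0.png

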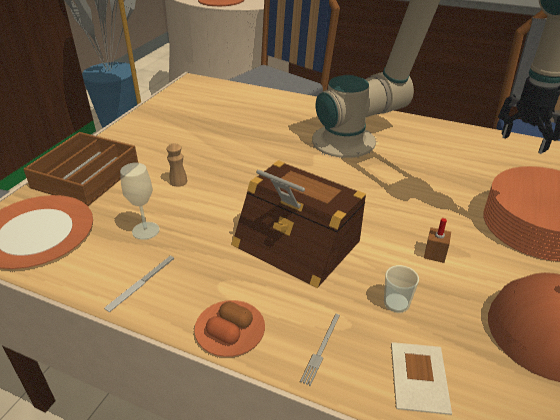

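View pics/top0.png

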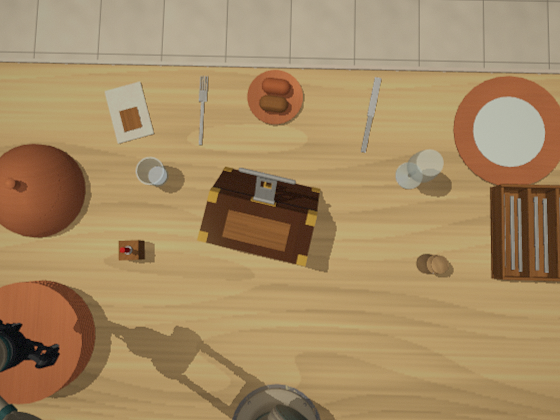

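The scene view shows the chest at about (300,220) with its hasp up near (282,188). The stand with the red pin is at (438,240), the tumbler at (400,288), the glass at (140,200) and the mill at (177,165). The top view shows the chest at (260,215), stand at (131,250), tumbler at (155,172), glass at (415,170) and mill at (435,264).

```bash
python3 - <<'E'
import cv2,numpy as np
t=cv2.imread("pics/top0.png");s=cv2.imread("pics/scene0.png")
def c(im,x,y,w,h,k): return cv2.resize(im[y:y+h,x:x+w],None,fx=k,fy=k,interpolation=cv2.INTER_CUBIC)
out=np.zeros((600,800,3),np.uint8)
def put(a,x,y): out[y:y+a.shape[0],x:x+a.shape[1]]=a
put(c(t,195,160,133,112,3),0,0);put(c(s,230,155,133,130,3),400,0)
put(c(t,105,225,60,45,4),0,400);put(c(s,415,210,50,50,4),400,395)
cv2.imwrite("pics/crop0.png",out)
for n,im in(("top",t),("scene",s)):
    h=cv2.cvtColor(im,cv2.COLOR_BGR2HSV)
    for nm,lo,hi in(("gold",(18,140,110),(32,255,255)),("red",(0,200,120),(6,255,255)),("red2",(174,200,120),(180,255,255))):
        N,_,st,ce=cv2.connectedComponentsWithStats(cv2.inRange(h,lo,hi))
        for i in range(1,N):
            x,y=ce[i]
            if st[i,4]>=4 and 110<x<460 and 140<y<300: print(n,nm,st[i].tolist(),ce[i].round(1).tolist())
E
```

```text
top gold [223, 167, 10, 5, 33] [227.5, 168.9]
top gold [263, 182, 8, 6, 17] [265.6, 185.1]
top gold [207, 187, 13, 16, 139] [212.9, 194.7]
top gold [312, 187, 8, 6, 35] [315.5, 189.6]
top gold [251, 197, 25, 10, 48] [262.8, 202.6]
top gold [305, 210, 13, 17, 148] [311.1, 218.1]
top gold [197, 231, 11, 11, 96] [202.5, 236.0]
top gold [296, 254, 12, 12, 107] [301.4, 259.7]
top red [120, 248, 5, 5, 19] [122.1, 249.7]
scene gold [273, 160, 12, 7, 51] [278.3, 163.0]
scene gold [247, 176, 16, 17, 129] [253.5, 183.9]
scene gold [354, 190, 12, 9, 62] [359.4, 194.1]
scene gold [281, 201, 7, 4, 7] [284.0, 202.7]
scene gold [298, 202, 6, 9, 24] [300.4, 206.3]
scene gold [289, 205, 5, 3, 5] [291.0, 205.8]
scene gold [329, 211, 17, 18, 167] [336.5, 218.9]
scene gold [273, 217, 21, 19, 217] [283.7, 225.6]
scene gold [231, 236, 9, 12, 70] [235.3, 241.7]
scene gold [310, 275, 11, 13, 90] [314.8, 280.9]
scene red [442, 219, 4, 4, 13] [443.6, 220.2]
scene red [441, 225, 4, 10, 13] [442.7, 230.1]
```

View pics/crop0.png

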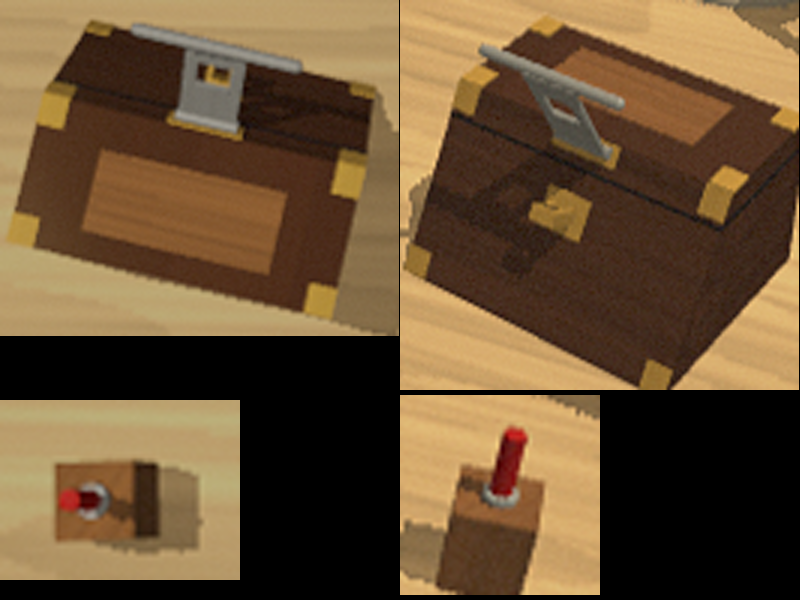

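The crop shows the chest's top-back corners at about (198,240) and (306,266), and its foot-front corners at (226,167) and (321,189), all in the top view. The bar ends are at (239,170) and (295,182), and the hasp stands up and out. The pin is upright in the stand with its collar at (128,250) top and (440,235) scene.

```bash
cat >h.py <<'E'
from rig import manip
import numpy as np,cv2
P={n:manip.camera_params(n) for n in("top","scene")}
def ray(n,u,v):
    p=P[n];R=np.array(p["R"]);d=R.T@[(u-p["cx"])/p["fx"],(v-p["cy"])/p["fy"],1];return -R.T@np.array(p["t"]),d/np.linalg.norm(d)
def plane(n,u,v,z):
    o,d=ray(n,u,v);return o+d*(z-o[2])/d[2]
def tri(a,b):
    (o1,d1),(o2,d2)=ray("top",*a),ray("scene",*b)
    s=np.linalg.lstsq(np.c_[d1,-d2],o2-o1,rcond=None)[0];p,q=o1+d1*s[0],o2+d2*s[1]
    return (p+q)/2,np.linalg.norm(p-q)
E
python3 - <<'E'
from h import *
np.set_printoptions(precision=4,suppress=True)
L=np.array([[-.1,.13,.15],[-.1,-.13,.15],[.107,.13,0],[.107,-.13,0]])
T=[(197.7,240.3),(306,266.3),(226,167.3),(320.7,189.3)]
S=[(278.3,160.7),(363.3,192.3),(231,245.7),(319.3,284.3)]
W=[]
for l,t,s in zip(L,T,S):
    a,b=plane("top",*t,l[2]),plane("scene",*s,l[2]);print(a,b,*tri(t,s));W.append((a+b)/2)
W=np.array(W)
A=(L-L.mean(0))[:,:2];B=(W-W.mean(0))[:,:2]
yaw=np.arctan2((A[:,0]*B[:,1]-A[:,1]*B[:,0]).sum(),(A*B).sum())
c,s=np.cos(yaw),np.sin(yaw);R=np.array([[c,-s,0],[s,c,0],[0,0,1]])
o=(W-L@R.T).mean(0);print("chest",o,np.degrees(yaw));print("res mm",1000*(W-o-L@R.T))
for n,t,sc in(("barL",(239.3,170),(257.3,171)),("barR",(295,182.3),(304,189.3)),("collar",(128,250),(440,234.7)),("pintop",(122.1,249.7),(443.6,220.2))):
    p,e=tri(t,sc);print(n,p,e,"chest frame",R.T@(p-o))
print("collar planes",plane("top",128,250,.066),plane("scene",440,234.7,.066),"top",plane("top",122.1,249.7,.112),plane("scene",443.6,219.5,.112))
print("staple px?",[ (R@np.array([.0765,0,.1041])+o)])
print("tumbler",plane("top",157,177,0),"glass",plane("top",408,175,0),"stand yaw")
E
```

```text
[0.476  0.1931 0.15  ] [ 0.4215 -0.055   0.15  ] [0.5182 0.09   0.2593] 0.19075767940766983
[ 0.4221 -0.0622  0.15  ] [0.4705 0.1914 0.15  ] [0.3995 0.0534 0.0893] 0.24081542412844825
[0.6762 0.1497 0.    ] [ 0.6261 -0.0979  0.    ] [0.7025 0.0554 0.1283] 0.18609261927344292
[ 0.6231 -0.1046  0.    ] [0.6633 0.1564 0.    ] [ 0.6072  0.0113 -0.0734] 0.24701844196116374
chest [0.544  0.0471 0.    ] -13.216064939524182
res mm [[ -27.5605 -127.5265   -0.    ]
 [  29.4088  121.1707   -0.    ]
 [ -26.6491 -123.3818    0.    ]
 [  24.8008  129.7376    0.    ]]
barL [0.6454 0.0466 0.2801] 0.09602385119677266 chest frame [0.0989 0.0227 0.2801]
barR [0.5945 0.0233 0.1995] 0.11374321911263727 chest frame [ 0.0547 -0.0117  0.1995]
collar [0.4486 0.3842 0.0639] 0.004667712571687208 chest frame [-0.1699  0.3063  0.0639]
pintop [0.449  0.3844 0.1096] 0.003715119598021732 chest frame [-0.1695  0.3067  0.1096]
collar planes [0.4491 0.3812 0.066 ] [0.4499 0.3864 0.066 ] top [0.4495 0.3818 0.112 ] [0.4485 0.3858 0.112 ]
staple px? [array([0.6184, 0.0297, 0.1041])]
tumbler [0.6455 0.3336 0.    ] glass [ 0.6672 -0.3362  0.    ] stand yaw
```

Scene left and right are mirrored because that camera faces the robot, so I'll swap the pairing.

```bash
python3 - <<'E'
from h import *
np.set_printoptions(precision=4,suppress=True)
L=np.array([[-.1,.13,.15],[-.1,-.13,.15],[.107,.13,0],[.107,-.13,0]])
T=[(197.7,240.3),(306,266.3),(226,167.3),(320.7,189.3)]
S=[(363.3,192.3),(278.3,160.7),(319.3,284.3),(231,245.7)]
W=[]
for l,t,s in zip(L,T,S):
    a,b=plane("top",*t,l[2]),plane("scene",*s,l[2]);print(a,b,*tri(t,s));W.append((a+b)/2)
W=np.array(W)
A=(L-L.mean(0))[:,:2];B=(W-W.mean(0))[:,:2]
yaw=np.arctan2((A[:,0]*B[:,1]-A[:,1]*B[:,0]).sum(),(A*B).sum())
c,s=np.cos(yaw),np.sin(yaw);R=np.array([[c,-s,0],[s,c,0],[0,0,1]])
o=(W-L@R.T).mean(0);print("chest",o,np.degrees(yaw));print("res mm",1000*(W-o-L@R.T))
for n,t,sc in(("barL",(239.3,170),(304,189.3)),("barR",(295,182.3),(257.3,171))):
    p,e=tri(t,sc);print(n,p,e,"chest frame",R.T@(p-o))
e=R@np.array([.0765,0,.1041])+o
print("staple",e)
for n in P:
    q=R@np.array([.0865,0,.1041])+o
    X=np.array(P[n]["R"])@q+P[n]["t"];print(n,P[n]["fx"]*X[:2]/X[2]+[P[n]["cx"],P[n]["cy"]])
np.savez("chest.npz",o=o,R=R,yaw=yaw)
# start tool axes
w,x,y,z=manip.get_state()["ee_rot"]
from scipy.spatial.transform import Rotation as Ro
print(Ro.from_quat([x,y,z,w]).as_matrix())
E
```

```text
[0.476  0.1931 0.15  ] [0.4705 0.1914 0.15  ] [0.4759 0.1925 0.1539] 0.000126069125420035
[ 0.4221 -0.0622  0.15  ] [ 0.4215 -0.055   0.15  ] [ 0.4207 -0.0591  0.1487] 0.006855596174474584
[0.6762 0.1497 0.    ] [0.6633 0.1564 0.    ] [0.6731 0.1538 0.0083] 0.010701686876389022
[ 0.6231 -0.1046  0.    ] [ 0.6261 -0.0979  0.    ] [ 0.6227 -0.1027 -0.0043] 0.004810166935721286
chest [0.5439 0.047  0.    ] -11.124951420276194
res mm [[ 2.3831 -1.6034 -0.    ]
 [ 1.0578  2.6322 -0.    ]
 [-4.2393 -0.9308  0.    ]
 [ 0.7983 -0.098   0.    ]]
barL [0.6307 0.095  0.2352] 0.003390059987017271 chest frame [0.0759 0.0639 0.2352]
barR [ 0.6062 -0.0284  0.2352] 0.003587720531210872 chest frame [ 0.0756 -0.062   0.2352]
staple [0.619  0.0323 0.1041]
top [269.1812 180.3421]
scene [276.2    227.9013]
[[-0.8939  0.4483 -0.0009]
 [ 0.4483  0.8939 -0.0013]
 [ 0.0002 -0.0016 -1.    ]]
```

Request:
move_arm --deltas '[[[0,0,-0.101,0,1],[0,0,-0.101,-0.129,1],[-0.662,-0.2815,-0.101,-0.129,1],[-0.662,-0.2815,-0.101,-0.129,1],[-0.662,-0.2815,-0.101,-0.129,1],[-0.662,-0.2815,-0.101,-0.129,1],[-0.662,-0.2815,-0.101,-0.129,1],[-0.662,-0.2815,-0.101,-0.129,1],[-0.662,-0.2815,-0.101,-0.129,1],[-0.662,-0.2815,-0.101,-0.129,1],[-0.662,-0.2815,-0.101,-0.129,1],[-0.662,-0.2815,-0.101,-0.129,1]]]'

```text
clock: 1.3
position: [0.5822, 0.1311, 0.2802]
ee_rot: [-0.0, 0.097, 0.995, 0.0]
contact_force: [0.5, 0.9, 0.9]
width: 0.0002
gripper_force: 0.0
```

Request:
move_arm --deltas '[[[0,0,0,0,1],[0,0,0,0,1]]]'

```text
clock: 1.5
position: [0.5815, 0.1319, 0.2795]
ee_rot: [-0.001, 0.098, 0.995, 0.0]
contact_force: [-0.1, 0.2, -0.1]
width: -0.0003
gripper_force: 0.0
```

Request:
move_arm --deltas '[[[-0.073,-0.058,0,0,1],[-0.073,-0.058,0,0,1],[-0.073,-0.058,0.033,0,1],[-0.073,-0.058,0.033,0,1]]]'

```text
clock: 1.9
position: [0.627, 0.0771, 0.2508]
ee_rot: [-0.004, 0.097, 0.995, -0.0]
contact_force: [-0.0, 0.1, -0.4]
width: -0.0002
gripper_force: 0.0
```

```bash
python3 - <<'E'
from h import *
c=np.load("chest.npz")
s=manip.get_state();p=c["R"].T@(s["position"]-c["o"]);print(p,s["contact_force"])
def g(n,x,y,w,h):return cv2.resize(manip.get_image(n)[y:y+h,x:x+w,::-1],None,fx=3,fy=3,interpolation=2)
cv2.imwrite("pics/a.png",np.hstack([g("top",195,120,133,150),g("scene",230,120,133,150)]))
E
```

```text
[0.07568364 0.04551625 0.25080315] [-0.01970639  0.0719519  -0.36581095]
```

View pics/a.png

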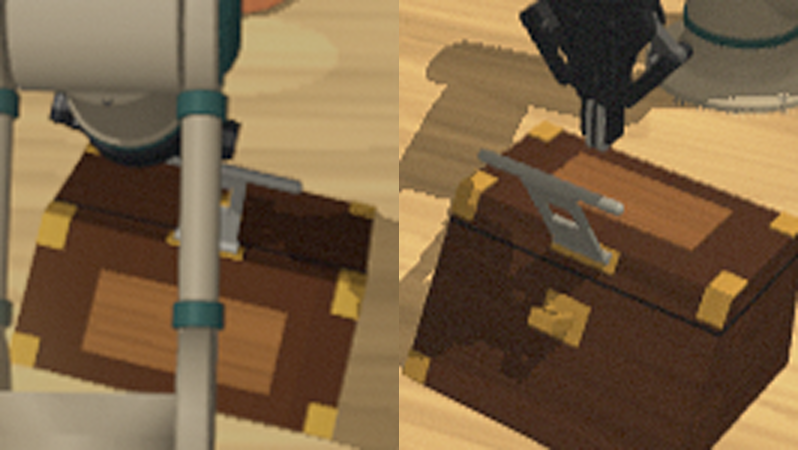

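```bash
cat >>h.py <<'E'
def proj(n,X):
    X=np.array(P[n]["R"])@X+P[n]["t"];return P[n]["fx"]*X[:2]/X[2]+[P[n]["cx"],P[n]["cy"]]
C=np.load("chest.npz");toW=lambda q:C["R"]@np.array(q)+C["o"]
toC=lambda p:C["R"].T@(np.array(p)-C["o"])
E
python3 - <<'E'
from h import *
s=manip.get_state();p=np.array(s["position"])
print(toC(p),proj("scene",p),proj("scene",p-[0,0,.008]),proj("scene",toW([.0758,.0455,.2352])),proj("scene",toW([.0758,.065,.2352])),s["ee_rot"])
E
```

```text
[0.07704043 0.04626006 0.25407433] [296.29198109 179.66640658] [296.20631767 182.73630303] [296.11056649 186.48272   ] [303.68245243 189.44149571] [-9.77141987e-04  9.62902165e-02  9.95352794e-01  2.36188148e-04]
```

```bash
python3 - <<'E'
from h import *
im=manip.get_image("scene")[:,:,::-1];cv2.imwrite("pics/b.png",im)
old=cv2.imread("pics/scene0.png")
d=np.abs(im.astype(int)-old).sum(2)
for r in range(160,192,2): print(r,d[r,284:310:2], im[r,296])
E
```

```text
160 [ 12  30  23 170 238 359 197 202 385 367 393 163 172] [87 93 99]
162 [ 28  24  25 183 213 336 175 251 388 367 389  15  35] [82 94 96]
164 [  4  23  11  47 299 402 196 294 351 367 119  29  17] [ 87  95 100]
166 [ 17  21  14  18  42 367 240 352 425 199  26  24  29] [ 90  97 102]
168 [ 16  15  34   9  30  47  86 127 101  27  15  18  26] [83 94 96]
170 [18 23  8  4 13 11 26 31 25 11 22 20 21] [39 57 90]
172 [ 5  6 10 22 25 16 14 10  9 18 13 17 15] [35 58 96]
174 [ 8  5 12 10 17 22  7 13 10  9 28  8  2] [ 52  94 145]
176 [19 12  7 20 12 17 14 27 13  6  4 12  9] [ 54  91 142]
178 [15 17  5 11  5  9  6 21 10  5  7 14 10] [ 52  99 151]
180 [117  60  26  15  33  25  18  24  12  10  20  33  13] [ 57  99 150]
182 [ 89 132 135  99  13  22  10  10   9  24  19  24  13] [ 53  96 149]
184 [ 23   5  68 107 139 120  72  17  13  17  12  17   9] [ 72 100 131]
186 [ 15  20  12   5  39  99 139   6  17  15  13  25  16] [84 93 97]
188 [ 8 20  4 15 13 20 18  6  9 28 26 11  7] [ 87 100  99]
190 [ 9  7  8 64 14 10 11  4  3  3 13 11 12] [ 50  85 129]
```

```bash
python3 - <<'E'
from h import *
p=np.array([.2575,.5136,.199]);ya=np.array([.448,.894,0])
for n in("scene","top"):
  for k in(-.05,0,.05): print(n,k,proj(n,p+ya*k-[0,0,.008]),proj(n,p+ya*k+[0,0,.02]))
im=cv2.imread("pics/scene0.png")[80:170,470:560];t=cv2.imread("pics/top0.png")[290:400,0:110]
cv2.imwrite("pics/c.png",np.hstack([cv2.resize(im,(400,400)),cv2.resize(t,(400,400))]))
E
```

```text
scene -0.05 [497.42069533 155.22093758] [500.37653274 145.60435732]
scene 0 [515.72028751 163.38068987] [519.00086743 153.63773161]
scene 0.05 [534.93769875 171.94969588] [538.57246974 162.07969797]
top -0.05 [ 66.9944827 344.8419001] [ 61.6205876  347.12743343]
top 0 [ 47.76642557 334.04171033] [ 41.92355779 336.05082405]
top 0.05 [ 28.63011829 323.29305546] [ 22.32286661 325.02839064]
```

View pics/c.png

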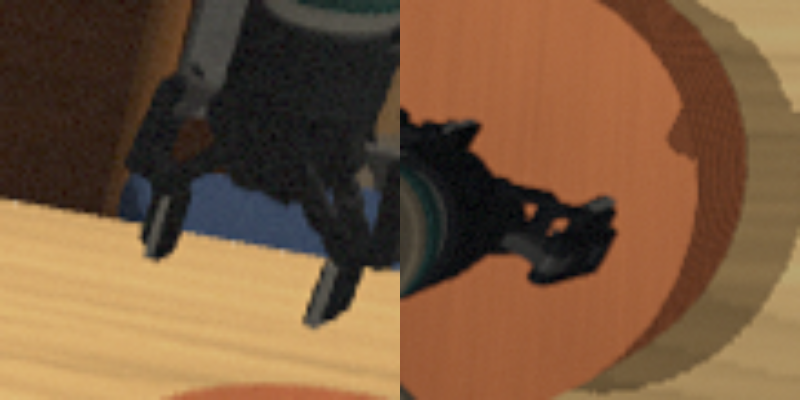

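```bash
python3 - <<'E'
from h import *
for a,b in(((56,355),(503.7,137.5)),((18.5,326),(540.2,153))): print(tri(a,b))
print(tri((37.5,340),(522,145.3)))
E
```

```text
(array([0.22170178, 0.47204541, 0.23600476]), np.float64(0.001368801550852538))
(array([0.28129634, 0.55438258, 0.24380062]), np.float64(0.0006338092703348279))
(array([0.25228975, 0.51389525, 0.23943741]), np.float64(0.0013152582080213468))
```

Fingertips triangulate about 35 mm higher than the stated TCP would give. I'll verify that by touching the chest top at a known z of 0.150.

Request:
move_arm --deltas '[[[0.144,0,0,0,1],[0.144,0,0,0,1],[0.144,0,0,0,1],[0.144,0,0.105,0,1],[0.144,0,0.105,0,1],[0.144,0,0.105,0,1]]]'

```text
clock: 2.65
position: [0.5132, 0.0989, 0.1674]
ee_rot: [-0.004, 0.097, 0.995, -0.0]
contact_force: [-0.2, 0.1, 0.0]
width: -0.0001
gripper_force: 0.0
```

Request:
move_arm --deltas '[[[0,0,0.0025,0,1],[0,0,0.005,0,1],[0,0,0.0075,0,1],[0,0,0.01,0,1],[0,0,0.0125,0,1],[0,0,0.015,0,1],[0,0,0.0175,0,1],[0,0,0.0175,0,1]]]'

```text
clock: 3.45
position: [0.5164, 0.0983, 0.1558]
ee_rot: [-0.0, 0.097, 0.995, -0.0]
contact_force: [-1.0, -0.9, 0.8]
width: -0.0
gripper_force: 0.0
```

Request:
move_arm --deltas '[[[0,0,0.004,0,1],[0,0,0.008,0,1],[0,0,0.012,0,1],[0,0,0.012,0,1]]]'

```text
clock: 3.85
position: [0.5162, 0.0983, 0.146]
ee_rot: [-0.001, 0.097, 0.995, -0.0]
contact_force: [-0.7, 0.0, 0.2]
width: 0.0001
gripper_force: 0.0
```

The tool is already below nominal contact with no force, so the tips really do sit higher than stated. Continuing down.

Request:
move_arm --deltas '[[[0,0,0.004,0,1],[0,0,0.008,0,1],[0,0,0.012,0,1],[0,0,0.015,0,1],[0,0,0.0165,0,1],[0,0,0.0165,0,1]]]'

```text
clock: 4.45
position: [0.5165, 0.0983, 0.1332]
ee_rot: [-0.0, 0.097, 0.995, 0.0]
contact_force: [0.2, -0.4, 0.2]
width: -0.0001
gripper_force: 0.0
```

Request:
move_arm --deltas '[[[0,0,0.0025,0,1],[0,0,0.005,0,1],[0,0,0.0075,0,1],[0,0,0.01,0,1],[0,0,0.01,0,1]]]'

```text
clock: 4.95
position: [0.5164, 0.0983, 0.125]
ee_rot: [-0.0, 0.097, 0.995, -0.0]
contact_force: [0.0, -0.2, -0.8]
width: 0.0002
gripper_force: 0.0
```

Request:
move_arm --deltas '[[[0,0,0.0025,0,1],[0,0,0.005,0,1],[0,0,0.0075,0,1],[0,0,0.0075,0,1]]]'

```text
clock: 5.35
position: [0.5164, 0.0983, 0.1191]
ee_rot: [-0.0, 0.097, 0.995, -0.0]
contact_force: [-0.4, -0.1, -0.8]
width: 0.0002
gripper_force: 0.0
```

Request:
move_arm --deltas '[[[0,0,0.0025,0,1],[0,0,0.005,0,1],[0,0,0.0075,0,1],[0,0,0.0075,0,1]]]'

```text
clock: 5.75
position: [0.5169, 0.0984, 0.1185]
ee_rot: [0.002, 0.097, 0.995, 0.0]
contact_force: [-8.7, -1.7, 29.2]
width: 0.0004
gripper_force: 14.3
```

Contact came at reported z ≈ 0.119, so the closed fingertips are 31 mm above the reported TCP, and I'll use that offset from here. Next, the hasp.

Request:
move_arm --deltas '[[[0,0,-0.131,0,1],[0,0,-0.131,0,1],[0,0,-0.131,0,1],[-0.144,0,-0.131,0,1],[-0.144,0,-0.131,0,1],[-0.144,0,-0.131,0,1],[-0.144,0,-0.131,0,1]]]'

```text
clock: 6.45
position: [0.6317, 0.0753, 0.2164]
ee_rot: [-0.0, 0.098, 0.995, -0.0]
contact_force: [-1.2, -0.2, -0.0]
width: -0.0002
gripper_force: 0.0
```

Request:
move_arm --deltas '[[[-0.0138,0,0.02,0,1],[-0.0304,0,0.034,0,1],[-0.0444,0,0.0506,0,1],[-0.0553,0,0.0695,0,1],[-0.0628,0,0.09,0,1],[-0.0665,0,0.1115,0,1],[-0.0665,0,0.1115,0,1]]]'

```text
clock: 7.15
position: [0.6883, 0.0643, 0.1293]
ee_rot: [0.007, 0.097, 0.995, -0.0]
contact_force: [-0.3, 0.0, -0.1]
width: 0.0002
gripper_force: 0.0
```

```bash
python3 - <<'E'
from h import *
s=manip.get_state();print(toC(s["position"]),s["contact_force"])
def g(n,x,y,w,h):return cv2.resize(manip.get_image(n)[y:y+h,x:x+w,::-1],None,fx=3,fy=3,interpolation=2)
cv2.imwrite("pics/d.png",np.hstack([g("top",195,120,133,150),g("scene",230,120,133,170)[:450]]))
E
```

```text
[0.13836816 0.04484197 0.1292697 ] [-0.33176481  0.01926815 -0.09886931]
```

View pics/d.png

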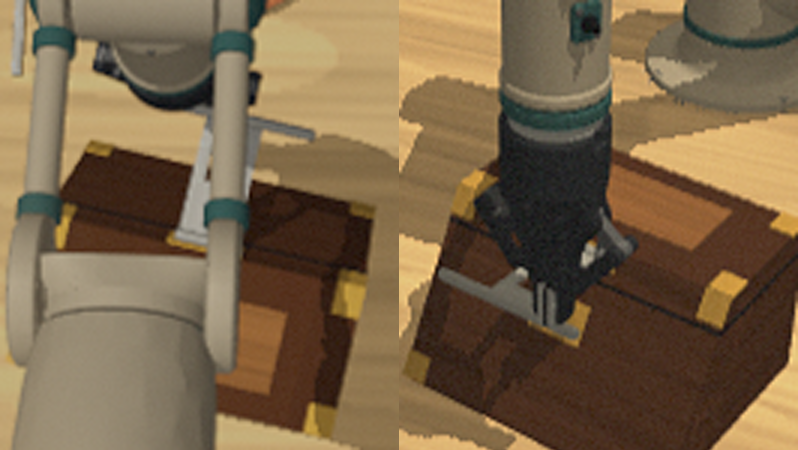

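The hasp is down near horizontal with the finger on the bar, at scene (415,225). I'll continue the arc to home.

Request:
move_arm --deltas '[[[0,0,0.0218,0,1],[0.0037,0,0.0433,0,1],[0.0112,0,0.0638,0,1],[0.0195,0,0.0826,0,1],[0.0323,0,0.0993,0,1],[0.049,0,0.1133,0,1],[0.06,0,0.1191,0,1],[0.06,0,0.1191,0,1],[0.06,0,0.1191,0,1]]]'

```text
clock: 8.15
position: [0.6334, 0.0755, 0.034]
ee_rot: [-0.001, 0.097, 0.995, 0.0]
contact_force: [-0.5, 1.2, 2.0]
width: 0.0002
gripper_force: 1.1
```

Request:
move_arm --deltas '[[[0,0,0.0025,0,1],[0,0,0.005,0,1],[0,0,0.0075,0,1],[0,0,0.0075,0,1]]]'

```text
clock: 8.55
position: [0.6336, 0.0754, 0.0332]
ee_rot: [-0.0, 0.097, 0.995, 0.0]
contact_force: [-9.9, 0.2, 29.4]
width: -0.0002
gripper_force: 14.7
```

Home against the stop: 29 N, with the tip at the expected height. Now lifting and moving over the pin.

Request:
move_arm --deltas '[[[0,0,-0.21,0,1],[0,0,-0.21,0,1],[0,0,-0.21,0,1],[0,0,-0.21,0,0],[0.301,0.334,-0.21,0,-1],[0.301,0.334,-0.21,0,-1],[0.301,0.334,-0.21,0,-1],[0.301,0.334,-0.21,0,-1],[0.301,0.334,-0.21,0,-1],[0.301,0.334,-0.21,0,-1],[0.301,0.334,-0.21,0,-1],[0.301,0.334,-0.21,0,-1]]]'

```text
clock: 9.75
position: [0.4464, 0.3878, 0.1955]
ee_rot: [-0.001, 0.095, 0.996, 0.001]
contact_force: [-0.2, -0.7, 0.4]
width: 0.0853
gripper_force: 0.0
```

Request:
move_arm --deltas '[[[0,0,0,0,-1],[0,0,0,0,-1]]]'

```text
clock: 9.95
position: [0.4505, 0.3829, 0.1955]
ee_rot: [0.0, 0.097, 0.995, -0.001]
contact_force: [-0.2, -0.0, 0.4]
width: 0.0857
gripper_force: 0.0
```

```bash
python3 - <<'E'
from h import *
s=manip.get_state();print(s["position"],toC(s["position"]),s["width"])
def g(n,x,y,w,h):
    im=manip.get_image(n)[:,:,::-1];cv2.imwrite(f"pics/{n}1.png",im);return cv2.resize(im[y:y+h,x:x+w],None,fx=4,fy=4,interpolation=2)
cv2.imwrite("pics/e.png",np.hstack([g("top",220,155,100,100),g("scene",235,170,100,100)]))
for n in P: print(n,"eye top ctr",proj(n,toW([.0735,0,.1093])),"outer corner +-y",[proj(n,toW([.083,y,.1148])) for y in(.011,-.011)],"bar ends",[proj(n,toW([.0792,y,.0595])) for y in(.065,-.065)])
E
```

```text
[0.45049646 0.38286941 0.19549462] [-0.15647421  0.31150813  0.19549462] 0.08570017337912247
top eye top ctr [267.96876594 185.17011649] outer corner +-y [array([264.37211032, 180.13109407]), array([273.16474839, 182.06777936])] bar ends [array([244.10403694, 180.1493641 ]), array([293.87249826, 191.12558511])]
scene eye top ctr [279.33957655 223.34036724] outer corner +-y [array([280.90359005, 225.30922743]), array([273.22564383, 221.93202151])] bar ends [array([300.53203039, 250.87067336]), array([256.42317327, 230.66739989])]
```

View pics/e.png

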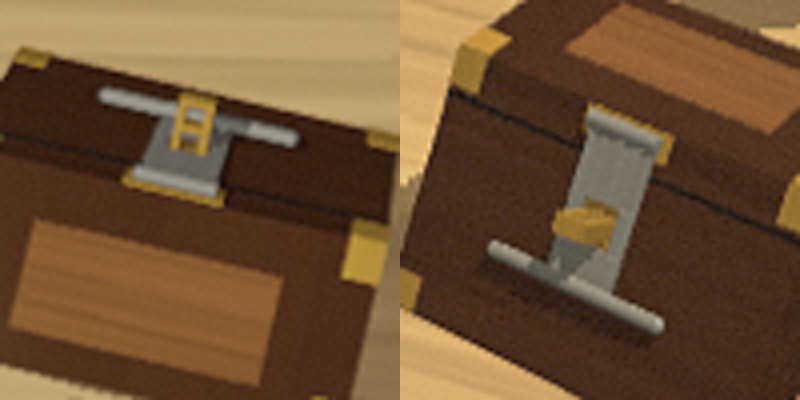

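The view shows the hasp closed, with the staple protruding through the slot. In top, the eye window is about (269,183) and the bar ends are (245,179) and (294.5,189.5). In scene, the bar ends are (257.5,231) and (300.5,252), and the staple is at (280,227). Next I'll triangulate the bar and staple and grasp the pin.

```bash
python3 - <<'E'
from h import *
np.set_printoptions(precision=4,suppress=True)
for a,b in(((245,179),(300.5,251.5)),((294.5,189.5),(257.5,231.3)),((269.75,184.2),(279,241.5))):
    p,e=tri(a,b);print(p,e,toC(p))
# staple gold blobs
for n,(x,y,w,h) in(("top",(255,172,28,28)),("scene",(268,212,30,25))):
    im=cv2.imread(f"pics/{n}1.png");hs=cv2.cvtColor(im,cv2.COLOR_BGR2HSV)[y:y+h,x:x+w]
    m=cv2.inRange(hs,(14,110,100),(32,255,255))
    print(n,x,y)
    for i,r in enumerate(m): print(y+i,''.join('#' if v else '.' for v in r))
E
```

```text
[0.6367 0.0948 0.0593] 0.00307739094976971 [0.0818 0.0648 0.0593]
[ 0.612  -0.0309  0.0603] 0.005790510236810576 [ 0.0819 -0.0633  0.0603]
[0.6243 0.0325 0.0589] 0.005848037914042953 [0.0817 0.0013 0.0589]
top 255 172
172 ...##.......####.#..#....###
173 ####....##.#.##..#..##.##...
174 .#########.###..##.###.#.#.#
175 .....######.##.#.#.#..#..##.
176 .........######.##...#..###.
177 ..............####..#...##..
178 ..........####...######.....
179 ..........########....######
180 .........##########.......##
181 ..........#########.........
182 ..........##....###.........
183 ..........#......##.........
184 .........###....###.........
185 .........######.##..........
186 .........#########..........
187 .........#########..........
188 ........###.######..........
189 ........###....###..........
190 .......###....###...........
191 .......###.######...........
192 ........#..######...........
193 ..............###...........
194 ............................
195 ............................
196 ............................
197 ............................
198 ....................
[... 230 characters left out ...]

217 ..............................
218 ..............................
219 ..............................
220 .............###..............
221 .............######...........
222 ......###############.........
223 ......################........
224 ......###############.........
225 .....################.........
226 .....################.........
227 .....###############..........
228 ......##############..........
229 .........###########..........
230 ...........########...........
231 ................###...........
232 ..................#...........
233 ..............................
234 ..............................
235 ..............................
236 ..............................
```

Request:
move_arm --deltas '[[[0.0022,0,0.05,0,-1],[0.0022,0,0.1,0,-1],[0.0022,0,0.15,0,-1],[0.0022,0,0.18,0,-1],[0.0022,0,0.1855,0,-1],[0.0022,0,0.1855,0,-1]]]'

```text
clock: 10.65
position: [0.4492, 0.383, 0.047]
ee_rot: [-0.0, 0.098, 0.995, -0.0]
contact_force: [-0.5, -0.0, 0.1]
width: 0.0854
gripper_force: 0.0
```

Request:
move_arm --deltas '[[[0,0,0,0,1],[0,0,0,0,1],[0,0,0,0,1],[0,0,0,0,1],[0,0,0,0,1],[0,0,0,0,1]]]' --squeeze 25

```text
clock: 11.25
position: [0.4486, 0.3843, 0.048]
ee_rot: [0.0, 0.097, 0.995, 0.0]
contact_force: [-0.4, -0.6, 3.7]
width: 0.0132
gripper_force: 25.1
```

Grip is good: 13 mm opening at the predicted spot. The tool can't tilt, so I'll swivel the pin in the pads by about 30° by pushing its shank against the stand's front edge.

Request:
move_arm --deltas '[[[0,0,-0.03,0,1],[0,0,-0.06,0,1],[0,0,-0.088,0,1],[0,0,-0.088,0,1],[-0.03,0,-0.088,0,1],[-0.058,0,-0.088,0,1],[-0.058,0,-0.088,0,1],[-0.058,0,-0.06,0,1],[-0.058,0,-0.0305,0,1],[-0.058,0,-0.0305,0,1]]]'

```text
clock: 12.25
position: [0.4902, 0.3733, 0.0676]
ee_rot: [-0.004, 0.097, 0.995, -0.003]
contact_force: [-1.0, -0.5, -0.9]
width: 0.013
gripper_force: 24.9
```

Request:
move_arm --deltas '[[[0.01,0,0,0,1],[0.018,0,0,0,1],[0.024,0,0,0,1],[0.03,0,0,0,1],[0.036,0,0,0,1],[0.042,0,0,0,1],[0.048,0,0,0,1],[0.054,0,0,0,1],[0.06,0,0,0,1],[0.065,0,0,0,1],[0.065,0,0,0,1]]]'

```text
clock: 13.35
position: [0.4431, 0.3861, 0.0727]
ee_rot: [0.001, 0.097, 0.995, 0.001]
contact_force: [2.7, 0.2, 3.2]
width: 0.0132
gripper_force: 24.6
```

```bash
python3 - <<'E'
from h import *
s=manip.get_state();print(s["position"],s["contact_force"],s["width"])
def g(n,x,y,w,h):
    im=manip.get_image(n)[:,:,::-1];cv2.imwrite(f"pics/{n}2.png",im);return cv2.resize(im[y:y+h,x:x+w],None,fx=4,fy=4,interpolation=2)
cv2.imwrite("pics/f.png",np.hstack([g("top",80,200,100,100),g("scene",395,170,100,100)]))
E
```

```text
[0.44310631 0.38613601 0.07268732] [2.67132426 0.23250342 3.19271385] 0.013155177386514536
```

View pics/f.png

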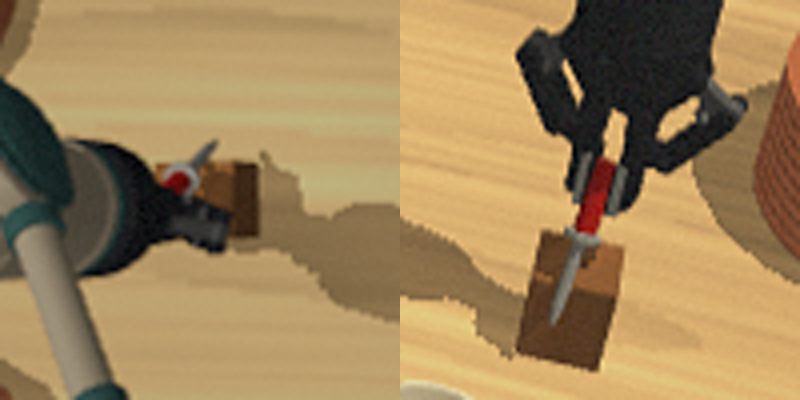

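The picture shows the pin tilted in the pads, with its tip at top (134,236) and scene (434,250.5), and its collar at (126,244.5) and (441,229.5). I'll triangulate its axis.

```bash
python3 - <<'E'
from h import *
np.set_printoptions(precision=4,suppress=True)
t,e1=tri((133.75,235.75),(433.75,250.5));c,e2=tri((125.75,244.5),(440.75,229.7));T=np.array(manip.get_state()["position"])
print(t,e1,c,e2,np.linalg.norm(t-c))
d=toC(c)-toC(t);d/=np.linalg.norm(d);print("axis chest",d,"deg",np.degrees(np.arctan2(-d[0],d[2])),np.degrees(np.arcsin(d[1])))
print("TCP chest",toC(T),"collar rel TCP",toC(c)-toC(T),"tip rel",toC(t)-toC(T))
E
```

```text
[0.4852 0.3792 0.0405] 0.006346842358540121 [0.4619 0.3831 0.0894] 0.0051284536428902175 0.05429470151469143
axis chest [-0.4346 -0.0122  0.9005] deg 25.76124708459453 -0.7000375649011478
TCP chest [-0.1642  0.3132  0.0727] collar rel TCP [0.0189 0.0007 0.0167] tip rel [ 0.0425  0.0013 -0.0322]
```

Request:
move_arm --deltas '[[[0,0,-0.06,0,1],[0,0,-0.12,0,1],[0,0,-0.172,0,1],[-0.24,-0.3915,-0.172,0,1],[-0.24,-0.3915,-0.172,0,1],[-0.24,-0.3915,-0.172,0,1],[-0.24,-0.3915,-0.172,0,1],[-0.24,-0.3915,-0.172,0,1],[-0.24,-0.3915,-0.172,0,1],[-0.24,-0.3915,-0.172,0,1],[-0.24,-0.3915,-0.172,0,1],[-0.24,-0.3915,-0.172,0,1]]]'

```text
clock: 14.65
position: [0.5699, 0.0391, 0.2082]
ee_rot: [-0.002, 0.099, 0.995, 0.0]
contact_force: [0.5, 1.1, -0.7]
width: 0.0128
gripper_force: 24.7
```

Request:
move_arm --deltas '[[[0,0,0.03,0,1],[0,0,0.06,0,1],[0,0,0.07,0,1],[0,0,0.07,0,1],[0,0,0.07,0,1]]]'

```text
clock: 15.15
position: [0.5708, 0.0419, 0.1541]
ee_rot: [0.0, 0.097, 0.995, 0.0]
contact_force: [-0.2, 0.4, -0.0]
width: 0.0134
gripper_force: 24.7
```

```bash
python3 - <<'E'
from h import *
s=manip.get_state();print(s["position"],toC(s["position"]),s["contact_force"],s["width"])
def g(n,x,y,w,h):
    im=manip.get_image(n)[:,:,::-1];cv2.imwrite(f"pics/{n}3.png",im);return cv2.resize(im[y:y+h,x:x+w],None,fx=6,fy=6,interpolation=2)
cv2.imwrite("pics/g.png",np.hstack([g("top",237,150,60,75),g("scene",248,165,66,75)]))
for n in P:print(n,"pred tip",proj(n,toW([.071,.001,.118])),"eye top",proj(n,toW([.076,.001,.1093])))
E
```

```text
[0.57082758 0.04189035 0.15407457] [0.02738741 0.0001543  0.15407457] [-0.24037251  0.37024285 -0.03632242] 0.013363502632344006
top pred tip [267.25251878 185.59644747] eye top [267.7947587  184.09452425]
scene pred tip [280.30040327 220.0847986 ] eye top [279.0863173 224.0393722]
```

View pics/g.png

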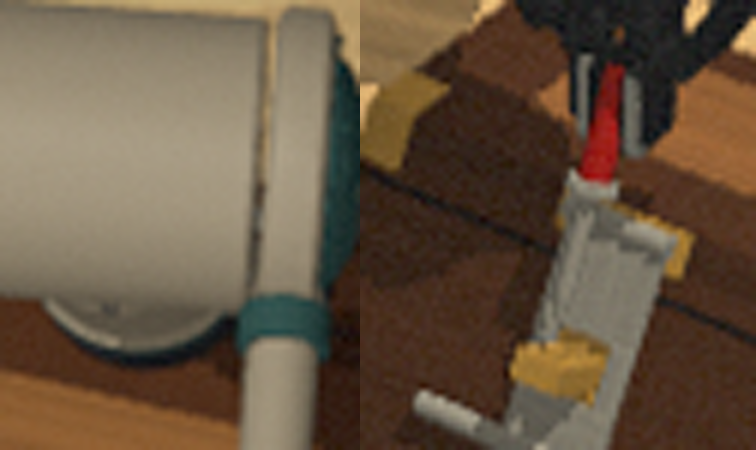

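```bash
python3 - <<'E'
from h import *
a=cv2.imread("pics/scene3.png").astype(int);b=cv2.imread("pics/scene1.png").astype(int)
d=a.sum(2)-b.sum(2)
print("cols 270..296")
for r in range(188,232): print(r,' '.join(f"{v:4d}" for v in d[r,272:294]))
T=toC(manip.get_state()["position"])
for th in(26,30,34,38):
    q=np.radians(th);ax=np.array([np.sin(q),0,-np.cos(q)])
    G=T+[0,0,.05]
    print(th,[proj("scene",toW(G+ax*k)).round(1) for k in(-.014,.031,.036,.079,.091)])
E
```

```text
cols 270..296
188  -80  -45  -59  -26  -63  -45  -83  -63  -65  -29  -81   26   -2    4   13   25   28    0   17  -88  -10   -2
189  -39  -60  -34  -22  -65  -54  -56  -60  -69  -36  -61    9   15   -9   18   34   59   37   70  -35   77   63
190  -39  -38  -49  -48  -41  -49  -26  -66  -68  -62  -51   -3   11  -17   16   16   34   30   24  -54   57  138
191  -49  -49  -30  -40  -39  -69  -65  -57  -48  -59  -39   -8  -33   -2   44   43   63    7   57  -19    8   34
192  -36  -53  -35  -13  -47  -51  -68  -40  -47  -45  -56  -56  -67   27   12   42   62   37   23   11   -4  -18
193   -8  -24   16  -25  -29  -48   -2  -37  -46  -42   21  175  -45   11   34   66   48   36   -8   -3   18   -1
194  -14   -9  -14  -17  -25  -25  -16  -19  -28  -23   34  279  171    2   31   37   38  -12  -18  -20   -4   12
195  -10  -16  -10  -41   -1  -17  -28  -47  -27  -36   57  194  252  229  174  197  129  116  165   57  -11   18
196  -29  -40  -24   -3   -7  -23  -12  -26  -48  -29  -58   42   85  124  218  242  245  233  233  -11  -32  -46
197  -28  -19  -33   -7  -35   15  -26  -28   -6  -14 -139 -
[... 3705 characters left out ...]
  -18   12    6   14   10    7    5   21    2   -5    9   15   16   -8   10   12   11    6   17   12    6    1
231  -17    2   10   21    8    2    4   13   24   -8   12    4    3   15   16   22   10    7   12    6   -2   36
26 [array([292.1, 175.4]), array([287.1, 193.8]), array([286.6, 195.8]), array([281.9, 212.9]), array([280.6, 217.7])]
30 [array([292.3, 175.4]), array([286.6, 193.8]), array([286. , 195.8]), array([280.7, 213.1]), array([279.2, 217.9])]
34 [array([292.5, 175.4]), array([286.2, 193.8]), array([285.5, 195.8]), array([279.6, 213.1]), array([277.9, 217.9])]
38 [array([292.7, 175.5]), array([285.8, 193.7]), array([285. , 195.7]), array([278.5, 213. ]), array([276.7, 217.8])]
```

The scene view shows the pin above the staple, with its collar at (286.7,196). The shank runs down to about (280.5,218), just short of the eye, which matches the prediction. Inserting along the slope in stages.

Request:
move_arm --deltas '[[[-0.0031,0,0.0054,0,1],[-0.0062,0,0.0108,0,1],[-0.0094,0,0.0162,0,1],[-0.0125,0,0.0216,0,1],[-0.0156,0,0.027,0,1],[-0.0156,0,0.027,0,1],[-0.0156,0,0.027,0,1]]]'

```text
clock: 15.95
position: [0.5824, 0.0385, 0.1309]
ee_rot: [-0.001, 0.097, 0.995, 0.0]
contact_force: [-0.4, 0.7, -3.4]
width: 0.0132
gripper_force: 24.7
```

Request:
move_arm --deltas '[[[-0.0037,0,0.0065,0,1],[-0.0074,0,0.013,0,1],[-0.011,0,0.0195,0,1],[-0.011,0,0.0195,0,1]]]'

```text
clock: 16.35
position: [0.5909, 0.0368, 0.1144]
ee_rot: [-0.001, 0.097, 0.995, 0.0]
contact_force: [-2.5, 0.6, -5.0]
width: 0.0133
gripper_force: 24.5
```

```bash
python3 - <<'E'
from h import *
s=manip.get_state();print(toC(s["position"]),s["contact_force"])
a=manip.get_image("scene")[:,:,::-1];cv2.imwrite("pics/scene4.png",a)
d=a.astype(int).sum(2)-cv2.imread("pics/scene1.png").astype(int).sum(2)
for r in range(200,246,2): print(r,' '.join(f"{v:4d}" for v in d[r,264:294]))
E
```

```text
[ 0.04802094 -0.00095569  0.11441042] [-2.53014898  0.58942675 -5.04956612]
200    5  -13   -2  -35  -26  -27  -36  -18  -43  -42  -17  -13  -22  -41  -39  173  108 -163 -121 -148 -192 -200 -228 -137 -169 -313 -342 -297 -246 -210
202  -30  -28  -28  -22   -6   -8    2  -18  -29  -13  -39  -41  -27  -23  -32  190   79 -133 -166  -41  -94  -73  -78   14   38 -225 -286 -317 -335 -337
204  -20  -20  -30  -21  -12  -30  -41  -14  -16  -22   -5  -21  -43  -29   26  185  156  -30 -164 -137 -106 -141 -145   43   33 -117 -158 -183 -187 -244
206  -15  -25  -24  -10    0  -27  -16  -27   -9  -19  -18  -18  -37   -6   -4   -5   73 -149 -146 -122 -156 -157 -180  -59  -80 -216 -271 -176  -55    8
208  -23  -47   -5  -37  -27  -26  -20  -28  -44  -38  -12  -19  -18  -51  -30   -5  -85 -162 -160 -115 -112 -138 -107  -81  -67  -72  -85  -99  -71  -80
210  -44  -39  -47  -39  -37  -53  -29   -5  -39  -15  -21  -10  -19  -23  -35  -34 -179 -145 -131 -122 -153 -125  -71  -73  -64  -84  -90  -74  -83  -76
212  -25  -29  -23   -8  -27  -37  -28  -17  -48  -19  -10  -17  -20  124  326   -6 -165 -148 -148 -
[... 1817 characters left out ...]
   5    5    3    9   18   13   15   11   -8   23    8   12    5   -5  -10   18  -18
238   -4   -2    8    3   11   19   -9    7    4    8   18   26   -4    5   10   22    5   22   -1   10   24    4    4   12    2   11   11    6  -29  -13
240    4    9  -14    7   11   -3  -10   28   18   12   14    7   17   28   15   23    7   11    2   12   15   15   12   17   -1   14    5   21   21   -5
242  -20    3   -8   -3   -6   -1   -7    4   16    3   -2   21    0    6   -2   14    6    1    1   20   15   11   13   19    6  -24   -6   15    8   28
244    2   13   17    3  -12   -6    6  -11   -9   -8  -10    5   -2   -8    8   14    0    6   13    8    9    6   10   20   19   19   10   -6   23   20
```

The tip now shows below the staple at (275,235), so it is through the eye. Continuing.

Request:
move_arm --deltas '[[[-0.003,0.001,0.006,0,1],[-0.006,0.001,0.012,0,1],[-0.008,0.001,0.018,0,1],[-0.01,0.001,0.022,0,1],[-0.01,0.001,0.022,0,1]]]'

```text
clock: 16.9
position: [0.5991, 0.036, 0.0977]
ee_rot: [-0.001, 0.097, 0.995, -0.0]
contact_force: [-3.4, 0.8, -5.9]
width: 0.0131
gripper_force: 24.6
```

Request:
move_arm --deltas '[[[-0.0015,0,0.003,0,1],[-0.0025,0,0.006,0,1],[-0.003,0,0.0075,0,1],[-0.003,0,0.0075,0,1]]]'

```text
clock: 17.3
position: [0.6006, 0.0357, 0.0938]
ee_rot: [-0.001, 0.097, 0.995, 0.0]
contact_force: [-8.9, 1.6, 5.7]
width: 0.0131
gripper_force: 25.6
```

```bash
python3 - <<'E'
from h import *
s=manip.get_state();print(toC(s["position"]),s["contact_force"])
a=manip.get_image("scene")[:,:,::-1];cv2.imwrite("pics/scene5.png",a)
d=a.astype(int).sum(2)-cv2.imread("pics/scene1.png").astype(int).sum(2)
for r in range(208,250,1): print(r,' '.join(f"{v:4d}" for v in d[r,266:292]))
for s in(.006,.0085,.011,-.049): print(s,proj("scene",toW([.079-.5*s,.001,.1041+.866*s])))
E
```

```text
[ 0.05776549 -0.00013842  0.09379243] [-8.92911013  1.58002935  5.69172919]
208  -15  -37  -36  -32  -25  -24  -43  -30   17  -73    0  125   26  -66  -91 -225 -201 -216 -106  -60  -80 -264 -248 -229 -249 -269
209  -37  -22  -32  -16   -8   -7  -33  -28  -32  -44   -1  151   29  -63 -177 -218 -172 -210 -106  -66   -2 -239 -251 -221 -262 -244
210  -33  -35  -47  -31  -31  -21  -44  -21  -31  -25  -16  147   55  -80 -210 -186 -200 -206 -116  -52   18 -271 -245 -244 -285 -228
211  -34  -23  -33  -33  -19  -33  -32  -16  -29  -38   17  129   82 -166 -186 -194 -172 -224 -125  -57  -38 -285 -239 -274 -265 -254
212  -46  -55  -18  -24  -22  -39  -50  -24   -5  -41   18  159   49 -229 -161 -144 -134 -213 -110  -63  -71 -222 -242 -255 -276 -263
213  -48  -11  -41  -28  -49  -41  -28  -38  -23  -23    3  154   26 -218 -148 -154 -108 -179 -116  -53  -73 -253 -242 -260 -238 -256
214  -13  -27  -10  -23  -22  -16  -39  -35  -17  -26   -9  105  -66 -209 -155 -138 -123 -174 -114  -44  -64 -256 -255 -285 -261 -184
215  -14  -35  -13  -34   -5  -67  -21  -27  -26  -50  -30   32 -127 -153 -137 -106 -1
[... 4041 characters left out ...]
2   17    7   20   15   -1
246  -18    3    2  -40  -21   -5   17    1    6   -1   -5    4    1    0    5   14   -7   16   -2    1   12    8   10   -6   18   11
247    0   41   -8  -26  -11  -23   14    0   16   15   10  -15   -9  -32   -8    8    2   13   -7    4    0    5   11    6    3   13
248   32  -16  -60  -10  -24   -3    3   -6   10    1    1    1   12   18   10   -5    8    9   30  -23    4   -4   -9   13   12   14
249  -14  -14  -12  -33  -26   -2    6    3   -6   18    9   24   15   -7   55   -9   11   -2    0    6    1   -1   22   -1   -2    9
0.006 [279.086313   224.04068383]
0.0085 [279.38942938 223.05660597]
0.011 [279.69280392 222.07168997]
-0.049 [272.48240763 245.48049234]
```

Tip is at (274,245), against a seated prediction of (272.5,245.5), so it is nearly home. A last small press, then release.

Request:
move_arm --deltas '[[[0.0015,0,0.002,0,1],[0.002,0,0.004,0,1],[0.002,0,0.004,0,1]]]'

```text
clock: 17.65
position: [0.6003, 0.0358, 0.0933]
ee_rot: [0.001, 0.097, 0.995, -0.0]
contact_force: [-11.2, 2.0, 15.3]
width: 0.013
gripper_force: 26.5
```

Request:
move_arm --deltas '[[[0,0,0,0,0.5],[0,0,0,0,0],[0,0,0,0,-1],[0,0,0,0,-1],[0,0,0,0,-1],[0,0,-0.04,0,-1],[0,0,-0.09,0,-1],[0,0,-0.15,0,-1],[0.1,0.2,-0.15,0,-1],[0.15,0.3,-0.15,0,-1],[0.15,0.3,-0.15,0,-1],[0.15,0.3,-0.15,0,-1]]]'

```text
clock: 18.85
position: [0.5469, 0.2301, 0.2094]
ee_rot: [0.0, 0.098, 0.995, 0.0]
contact_force: [1.3, -0.6, -1.2]
width: 0.0853
gripper_force: 0.0
```

Request:
move_arm --deltas '[[[0.1,0.05,0,0,-1],[0.1,0.05,0,0,-1],[0.1,0.05,0,0,-1],[0.1,0.05,0,0,-1],[0.1,0.05,0,0,-1]]]'

```text
clock: 19.35
position: [0.4775, 0.2829, 0.2093]
ee_rot: [0.001, 0.097, 0.995, -0.0]
contact_force: [0.7, -1.3, -0.3]
width: 0.0855
gripper_force: 0.0
```

```bash
python3 - <<'E'
from h import *
s=manip.get_state();print(s["clock"],s["position"],s["contact_force"],s["width"])
def g(n,x,y,w,h):
    im=manip.get_image(n)[:,:,::-1];cv2.imwrite(f"pics/{n}6.png",im);return cv2.resize(im[y:y+h,x:x+w],None,fx=6,fy=6,interpolation=2)
cv2.imwrite("pics/h.png",np.hstack([g("top",237,150,65,75),g("scene",248,185,66,75)]))
for n in P: print(n,[(k,proj(n,toW([.079-.5*k,.001,.1041+.866*k])).round(1)) for k in(.006,.011,.056,-.049)])
E
```

```text
19.35 [0.4775441  0.28285478 0.20933344] [ 0.68336631 -1.30882791 -0.30069962] 0.08546486078417649
top [(0.006, array([267.8, 184.1])), (0.011, array([267.5, 184.8])), (0.056, array([265. , 191.8])), (-0.049, array([270.6, 176.2]))]
scene [(0.006, array([279.1, 224. ])), (0.011, array([279.7, 222.1])), (0.056, array([285.2, 204.2])), (-0.049, array([272.5, 245.5]))]
```

View pics/h.png

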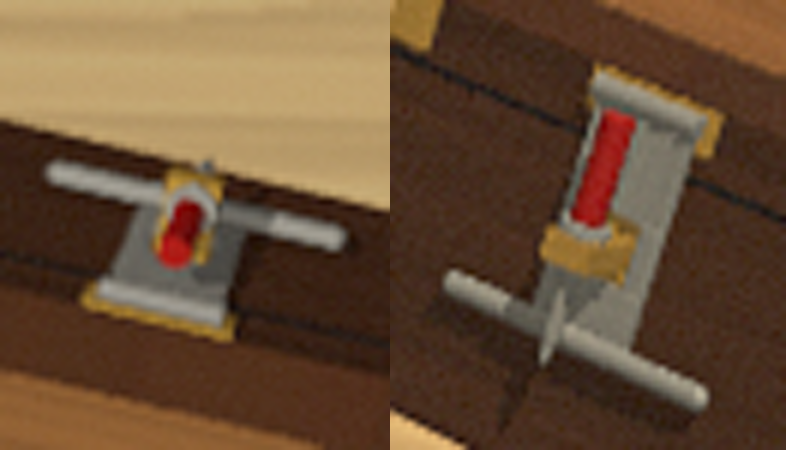

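The picture shows the pin seated, with its collar on the staple at scene (281,222.5), its handle end at (286,204) and its tip at (274,245). All lie within about 2 px of the seated prediction. The hasp bar is home and the gripper is clear.

```bash
python3 -c "
from rig import manip
print(manip.sign_off())"
```

```text
the job is handed in; nothing more can be done
None
```

I swung the hasp fully home and dropped the pin through the staple's eye until its collar sat on the staple. I then let go, moved the arm clear and handed the job in at about 19 s; the sign-off gave no verdict, and the glasses and pepper mill were never approached.

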